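# Index a saw blade to its check mark and zero the gauge

### The job

Push the black-knobbed lever of the indexing fixture round its arc until the ring's red pointer points at the middle of the yellow index button on the scale. Then, with the pointer there, press the green button of the grey read-out box all the way down to zero the gauge, and let go. Push gently with the fingers and never grip the lever; keep off the saw blade and leave everything else on the table where it is.

Things in the scene. Friction and masses are not known exactly. Their poses are not given: they have to be found in the camera images.
- fixture: round indexing fixture fixed to the table: steel base disc 280 mm across with its scale plate's top at 20 mm; origin at the centre of its underside, which is on the ring's vertical axis of rotation. Its +x points away from the lever towards the middle of the scale. A blue gauge bracket rises to 133 mm (the dial to about 130 mm) on its +y side, from (61, 131) mm inwards to over the blade at (25, 54) mm in this frame
- ring (a joint): turning of the ring, which carries the saw blade, pointer and lever together; rad, grows anticlockwise seen from above, 0 when the pointer is along the fixture's +x, stops at -0.9 and 0.9. No spring: it stays where it is left; dry friction, about 2 to 3 N at the lever's knob to move it
- pointer_tip (a point): tip of the red pointer on the ring, 115 mm from the ring's axis and 35 mm above the table; axes turn with the ring: +x points radially outward (the direction the pointer points), +z up. The lever is diametrically opposite it
- lever_knob (a point): top centre of the lever's knob: a black upright post 22 mm in diameter, from 33 to 90 mm above the table, centred 155 mm from the ring's axis on the robot's side. A flat steel arm 16 mm wide joins it to the ring 33 to 41 mm above the table; beside the post there is free space down to the base disc at 20 mm. Axes turn with the ring: +x points to the ring's axis
- blade_center (a point): circular saw blade, 180 mm over its teeth, lying level on the ring at 33 to 36 mm above the table, a clamp nut in its middle up to 62 mm; not to be touched. This point is at its centre, on the ring's axis at the blade's top face
- yellow_mark: yellow round index button fixed on the scale, 14 mm across, standing 10 mm above the scale plate; origin at the centre of its underside, 20 mm above the table; about 128 mm from the ring's axis. It is the one to set the pointer to
- blue_mark: blue round index button fixed on the scale, 14 mm across, standing 10 mm above the scale plate; origin at the centre of its underside, 20 mm above the table
- white_mark: white round index button fixed on the scale, 14 mm across, standing 10 mm above the scale plate; origin at the centre of its underside, 20 mm above the table
- green_mark: green round index button fixed on the scale, 14 mm across, standing 10 mm above the scale plate; origin at the centre of its underside, 20 mm above the table
- readout: grey read-out box fixed to the table, 100 x 85 x 45 mm high, with a dark display on its far half; origin at the centre of its underside
- zero_button_top (a point): top centre of the green push button (28 mm across) on the read-out box's top, on the half nearer the robot; z up
- zero_button (a joint): travel of the green button, m: 0 released, 0.006 fully down; spring, about 5 N to press it fully; it comes back when released
- hammer: hand hammer lying on the table, 260 mm long; origin at the middle of its length, underside
- washer_a: steel washer 48 mm across, 6 mm thick, lying flat; origin under its centre
- washer_b: dark steel washer 40 mm across, 5 mm thick, lying flat; origin under its centre
- cup: white cup, 72 mm across, 80 mm high; origin under its centre
- hub: dark steel flange 96 mm across, 55 mm high; origin under its centre
- wrench: wrench lying on the table, 170 mm long; origin at the middle of its length, underside
- oil: red can 56 mm across, 140 mm high; origin under its centre
There are look-alikes about, which are no part of the job. What is shaped like the readout but blue or turquoise is not meant.

How it is judged:
By the outcome, as a careful person would: the job done as asked, in the order asked, and still so for the second after the job is handed in, with the robot touching nothing.
It also fails if it takes over 58 s, if anything falls off the work surface, if the arm or the gripper's body presses on something with over 40 N, if the wrist force passes 120 N, or if a joint passes its speed limit or range.

### The arm

A 7-joint arm with a two-finger parallel gripper is mounted at the origin on the work surface. World frame = base frame: x ahead of the robot, y to its left, z up, the work surface at z = 0. Lengths are in m, angles in rad, forces in N, time in s.
With the tool pointing down it reaches from about 0.4 to 0.875 m from the base axis. Payload 19.3 kg.
Tool frame: the origin (TCP) lies at the very end of the fingers, on their centre line; the grasp point (between the pads) lies 19 mm behind it; z points along the fingers, y is the line along which they close (so a half turn about z gives the same grasp; the last joint's range is limited). The gripper opens to 85 mm and grips with 20 to 120 N. Pads are 22 mm wide; open, the fingers measure 114 mm over their backs; the gripper's body (76 mm by 85 mm) begins 54 mm behind the grasp point. The pads swing forward as they close: fully open they stand 13 mm farther back than shut.
Start: joints at [1.223, 0.521, -0.036, 1.599, 0.021, 1.021, -0.113], TCP at [0.171, -0.601, 0.205] pointing down, gripper open.
Joint ranges: [-2.91, 2.91], [-0.3, 2.13], [-1.5, 1.42], [0.17, 2.43], [-1.26, 4.41], [0.16, 1.93], [-2.52, 2.52]. Speed limits (rad/s): [1.89, 1.89, 2.39, 2.39, 3.01, 3.01, 3.01].

### API

Orientations are given as [roll, pitch, yaw] about the fixed x, y, z axes, in that order (R = Rz(yaw) Ry(pitch) Rx(roll)).
In Python, from workcell import bot gives the robot as it stands.
- The arm moves only by the tool carry_out, never from a script. Its argument "rows" is a list that holds one entry, the list of rows, each a list of 4 numbers: the shift along the tool's x, y, z in m, then the turn about the tool's z in degrees. In form: [[[x, y, z, twist], ...]]. A call has 1 to 12 rows; each row is the pose to reach, as a shift and turn from the pose commanded when the call began, along the tool's axes at that moment; what a row does not reach only later rows make up. A row lasts 1/12 s, in which the tool goes at most 41.7 mm and 7.16 degrees, less where a joint would pass 70% of its speed; a pose out of reach is approached as far as the arm can. A call with a gripper value outside its range is refused whole. "grip" is the finger opening in m, from 0 to 0.0854, set as the call begins (left out, the last holds). The fingers move at their own pace and stop on an object; "grip_force" is the grip in N (left out, the last holds). Time passes only in rows, so rows that repeat a pose let the fingers close. It gives the time, the measured TCP pose, the force, the opening and the grip force at its end, in the units of the state.
- bot.observe(): the state, without advancing time (a new reading comes with each control period).
- bot.grab_frame(name): name is "scene" or "top"; returns a dict with "pixels" (400x640x3 uint8, red, green, blue), "K" (3x3 intrinsics, pixels), "pose" (4x4, takes a point from camera to world coordinates). Camera axes: x right, y down, z forward; pixel columns grow to the right and rows downward; lengths in m; the calibration is good to about 2 mm. A picture is of the moment at which its call begins. There is no depth.
- bot.job_done(): hands the job in; it is judged then, once.
Trained networks look in a picture, given as the dict that the camera call returned (one of the last four; its "shot" number tells which), for a name from the list of things; names that differ only in an ending like _2 or _b are one class to them, and where a whole thing is asked for, a point or a joint stands for the part that bears it (a point fixed in the world has none). Each returns a list of dicts, best first, with "conf" (0 to 1); they miss things now and then, are a little off and sometimes report something else, mostly with a low value. They report only what shows in the picture. A call takes as long as a camera call. They do not tell look-alikes from the thing itself.
- bot.look_for(picture, label): "position" ([column, row] in pixels, amid what is visible of it).
- bot.regions_of(picture, label): "region" (400x640 bool, what is visible of it) and "position" ([column, row] in pixels, amid what is visible of it).
- bot.spot_point(picture, label): "position" ([column, row] in pixels: a listed point, or the origin of a listed thing).
The state is a dict: "clock": time; "qpos": joint angles; "qd": joint speeds; "joint_efforts": joint torques, N m; "position": TCP position; "tool_rot": TCP orientation; "force": force on the tool from outside, world axes, zero at the start; "moment": the same for the moment, N m; "grip_width": finger opening in m; "finger_force": force on a finger pad.
Only numpy, scipy, OpenCV 4.12 (cv2) and the standard library are available. Lean on these libraries where they do the work, as an engineer would, in place of code of your own. Each camera call takes 0.05 s, during which the arm holds its last target. There are 200 camera calls.

## Working session

There is one attempt and no reset: what is moved stays moved. The work goes in short steps, Python scripts to look and compute and a tool call to move; the robot and the scene stay as the last step left them, time stands still between calls to the robot, and variables do not carry over. Pictures are saved under pics/ and viewed, at most 10 in all, crops included, and the job is handed in when it is done.

Besides the shell and the picture viewer there is one more tool, called after ">>>" as a command line: name --argument value ..., lists and objects as JSON in quotes. carry_out: Moves the arm, as the interface text tells. Its arguments: {"type":"object","properties":{"rows":{"type":"array","items":{"type":"array","items":{"type":"array","items":{"type":"number"}}}},"grip":{"type":"number"},"grip_force":{"type":"number"}},"required":["rows"]}

```bash
mkdir -p pics
cat > h.py <<'E'
import numpy as np, cv2
from workcell import bot
def ray(f,p,z):
    K=np.array(f["K"]);T=np.array(f["pose"])
    d=T[:3,:3]@np.linalg.solve(K,[p[0],p[1],1.]);o=T[:3,3]
    return o+d*(z-o[2])/d[2]
def proj(f,P):
    K=np.array(f["K"]);T=np.array(f["pose"])
    c=T[:3,:3].T@(np.array(P)-T[:3,3]);u=K@c;return u[:2]/u[2]
def save(f,n,box=None,s=1):
    im=np.array(f["pixels"])[:,:,::-1]
    if box: im=im[box[1]:box[3],box[0]:box[2]]
    cv2.imwrite("pics/"+n,cv2.resize(im,None,fx=s,fy=s,interpolation=cv2.INTER_CUBIC))
E
python3 - <<'E'
from h import *
fs={n:bot.grab_frame(n) for n in("top","scene")}
Z=dict(fixture=0,pointer_tip=.035,lever_knob=.09,blade_center=.036,yellow_mark=.02,blue_mark=.02,white_mark=.02,green_mark=.02,readout=0,zero_button_top=.05,cup=0,oil=0,hub=0)
for n,f in fs.items():
    save(f,n+"0.png"); print(n,np.round(np.array(f["pose"]),3).tolist())
    for l,z in Z.items():
        print(l,[(np.round(d["position"]).tolist(),round(d["conf"],2),np.round(ray(f,d["position"],z),3).tolist()) for d in bot.spot_point(f,l)[:3]])
s=bot.observe();print(s["clock"],s["position"],s["tool_rot"],s["force"],s["grip_width"])
E
```

```text
top [[-0.022, -0.987, 0.158, 0.302], [-1.0, 0.022, -0.002, -0.047], [-0.001, -0.158, -0.987, 1.351], [0.0, 0.0, 0.0, 1.0]]
fixture [([297.0, 167.0], 0.61, [0.632, 0.038, 0.0])]
pointer_tip [([301.0, 127.0], 0.6, [0.754, 0.021, 0.035])]
lever_knob [([283.0, 207.0], 0.73, [0.488, 0.075, 0.09])]
blade_center [([300.0, 162.0], 0.78, [0.638, 0.025, 0.036]), ([189.0, 151.0], 0.15, [0.682, 0.375, 0.036])]
yellow_mark [([297.0, 164.0], 0.29, [0.635, 0.038, 0.02])]
blue_mark []
white_mark []
green_mark []
readout [([414.0, 221.0], 0.89, [0.449, -0.328, 0.0]), ([499.0, 264.0], 0.88, [0.307, -0.587, 0.0]), ([459.0, 216.0], 0.66, [0.46, -0.472, 0.0])]
zero_button_top [([506.0, 271.0], 0.56, [0.286, -0.584, 0.05]), ([413.0, 224.0], 0.55, [0.433, -0.316, 0.05]), ([461.0, 222.0], 0.46, [0.438, -0.462, 0.05])]
cup [([448.0, 164.0], 0.87, [0.632, -0.449, 0.0]), ([375.0, 143.0], 0.61, [0.707, -0.217, 0.0]), ([198.0, 256.0], 0.49, [0.354, 0.351, 0.0])]
oil [([188.0, 152.0], 0.57, [0.689, 0.391, 0.0])]
hub [([196.0, 258.0], 0.83, [0.348, 0.355, 0.0])]
scene [[-0.087, 0.645, -0.759, 1.891], [0.996, 0.053
[... 264 characters left out ...]
low_mark []
blue_mark []
white_mark []
green_mark []
readout [([204.0, 180.0], 0.9, [0.332, -0.576, 0.0]), ([257.0, 203.0], 0.86, [0.461, -0.321, 0.0]), ([223.0, 200.0], 0.78, [0.455, -0.463, 0.0])]
zero_button_top [([221.0, 182.0], 0.61, [0.396, -0.476, 0.05]), ([203.0, 160.0], 0.57, [0.253, -0.591, 0.05]), ([258.0, 186.0], 0.52, [0.413, -0.318, 0.05])]
cup [([219.0, 228.0], 0.56, [0.619, -0.436, 0.0]), ([351.0, 195.0], 0.5, [0.381, 0.06, 0.0])]
oil [([443.0, 256.0], 0.86, [0.692, 0.399, 0.0])]
hub [([423.0, 195.0], 0.82, [0.354, 0.356, 0.0])]
1.4 [ 0.17139823 -0.6010326   0.20518409] [-3.14157913e+00 -2.90733683e-05  2.77749662e-01] [-0.334119    0.05068965 -0.00673343] 0.08554968569974553
```

Run:
```python
import cv2
t=cv2.imread("pics/top0.png");s=cv2.imread("pics/scene0.png")
cv2.imwrite("pics/t1.png",cv2.resize(t[90:300,160:540],None,fx=2.1,fy=2.1,interpolation=cv2.INTER_CUBIC))
cv2.imwrite("pics/t2.png",cv2.resize(t[100:230,240:370],None,fx=4.6,fy=4.6,interpolation=cv2.INTER_CUBIC))
cv2.imwrite("pics/s1.png",cv2.resize(s[140:300,170:470],None,fx=2.6,fy=2.6,interpolation=cv2.INTER_CUBIC))
```

```text
(no output)
```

View pics/t1.png

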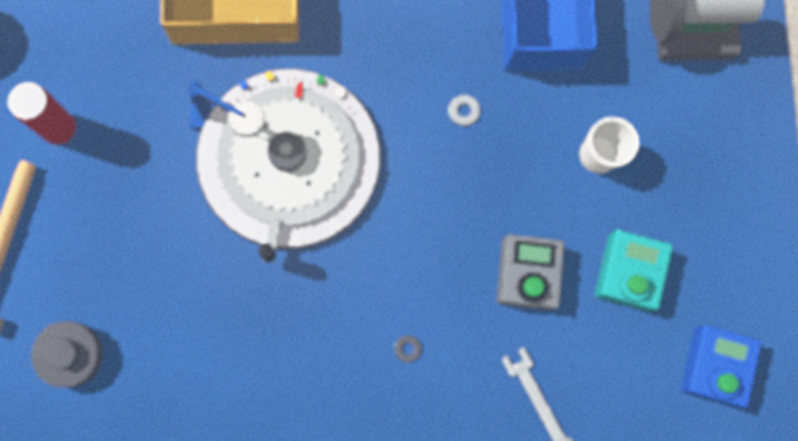

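View pics/t2.png

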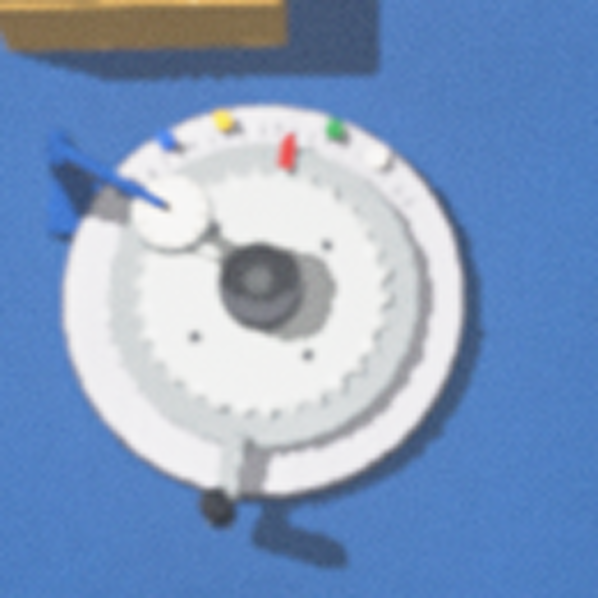

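View pics/s1.png

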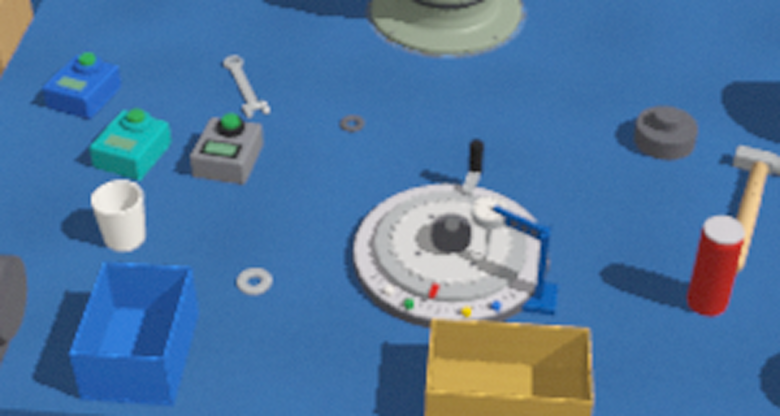

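Top view: the pointer is at px (303,132), yellow at (289,126), blue at (276,130), green at (313,128), white at (322,134), and the knob at (287,210). Three read-out boxes have green buttons: grey at (413,220), turquoise at (462,217) and blue at (505,264). Grey at (413,220), with its button at about (414,226), fits the description.

```bash
cat >> h.py <<'E'
def masks(f):
    hsv=cv2.cvtColor(np.array(f["pixels"]),cv2.COLOR_RGB2HSV).astype(int);H,S,V=[hsv[...,i] for i in range(3)]
    return dict(yellow=(abs(H-26)<8)&(S>110)&(V>110),red=((H<8)|(H>172))&(S>100)&(V>80),green=(abs(H-62)<18)&(S>90)&(V>50))
def cen(f,name,guess,z,r=.02):
    # mean centroid within r of guess (world, at height z)
    m=masks(f)[name];v,u=np.nonzero(m);P=np.array([ray(f,(a,b),z) for a,b in zip(u,v)])
    if len(P)==0:return None
    k=np.hypot(*(P[:,:2]-np.array(guess)[:2]).T)<r
    w=hw(f,v[k],u[k]);return ray(f,((u[k]*w).sum()/w.sum(),(v[k]*w).sum()/w.sum()),z),int(k.sum())
def hw(f,v,u):
    hsv=cv2.cvtColor(np.array(f["pixels"]),cv2.COLOR_RGB2HSV);return hsv[v,u,1].astype(float)
E
python3 - <<'E'
from h import *
for n in("top","scene"):
  for i in range(2):
    f=bot.grab_frame(n)
    print(n,"tip?")
    for c,g,z,r in(("yellow",(.763,.065),.026,.025),("red",(.745,.02),.035,.025),("green",(.432,-.318),.052,.025)):
        o=cen(f,c,g,z,r); print(c,o and (np.round(o[0],4).tolist(),o[1]))
  # disc rim: white vs blue cloth
  px=np.array(f["pixels"]);hsv=cv2.cvtColor(px,cv2.COLOR_RGB2HSV)
  m=((hsv[...,1]<90)&(hsv[...,2]>110)).astype(np.uint8)
  m=cv2.morphologyEx(m,cv2.MORPH_CLOSE,np.ones((9,9)))
  N,L,st,_=cv2.connectedComponentsWithStats(m)
  c0=proj(f,(.638,.03,.02));roi=[i for i in range(1,N) if abs(st[i,0]+st[i,2]/2-c0[0])<25 and abs(st[i,1]+st[i,3]/2-c0[1])<25 and st[i,4]>500]
  for i in roi:
    cs,_=cv2.findContours((L==i).astype(np.uint8),cv2.RETR_EXTERNAL,cv2.CHAIN_APPROX_NONE)
    P=np.array([ray(f,p[0],.02)[:2] for p in max(cs,key=len)])
    c=np.array([.638,.03]);R=.14
    from scipy.optimize import least_squares
    s=least_squares(lambda q:np.hypot(P[:,0]-q[0],P[:,1]-q[1])-q[2],[.638,.03,.14],loss="soft_l1",f_scale=.002)
    print("disc",n,st[i],np.round(s.x,4),"res",np.median(abs(s.fun)))
  d=bot.regions_of(f,"readout")
  for q in d[:3]: print("ro",np.round(q["position"],1),q["conf"])
E
```

```text
top tip?
yellow ([0.7606, 0.0638, 0.026], 7)
red ([0.7344, 0.0186, 0.035], 17)
green ([0.4276, -0.3172, 0.052], 89)
top tip?
yellow ([0.7606, 0.0638, 0.026], 7)
red ([0.7344, 0.0186, 0.035], 17)
green ([0.4273, -0.317, 0.052], 90)
disc top [ 253  122   89   92 6030] [0.6342 0.0368 0.1397] res 0.0008632196027903577
ro [412.  217.7] 0.96
ro [461.3 217.1] 0.8
ro [297.5 168.7] 0.57
scene tip?
yellow ([0.7711, 0.0649, 0.026], 18)
red ([0.7373, 0.0175, 0.035], 16)
green ([0.4214, -0.3169, 0.052], 33)
scene tip?
yellow ([0.7712, 0.0649, 0.026], 18)
red ([0.7372, 0.0177, 0.035], 17)
green ([0.4213, -0.317, 0.052], 33)
disc scene [ 306  206   75   65 3159] [0.6395 0.0374 0.1385] res 0.002598640669579294
ro [255.1 199.4] 0.9
ro [217.7 195.6] 0.83
ro [199.5 173.5] 0.77
```

>>> carry_out --rows '[[[0.027,-0.018,0,1.3],[0.054,-0.037,0,2.6],[0.081,-0.055,0,4],[0.107,-0.074,0,5.3],[0.134,-0.092,0,6.6],[0.161,-0.11,0,8],[0.188,-0.129,0,9.3],[0.215,-0.147,0,10.6],[0.242,-0.166,0,12],[0.268,-0.184,0,13.3],[0.295,-0.203,0,14.6],[0.322,-0.221,0,15.9]]]' --grip 0 --grip_force 20

```text
clock: 2.7
position: [0.4212, -0.2988, 0.2054]
tool_rot: [3.141, -0.0, -0.001]
force: [0.2, -0.4, 0.1]
grip_width: -0.0001
finger_force: 0.0
```

>>> carry_out --rows '[[[0.005,-0.035,0,0],[0.011,-0.071,0,0],[0.016,-0.106,0,0],[0.022,-0.141,0,0],[0.027,-0.177,0,0],[0.033,-0.212,0,0],[0.038,-0.247,0,0],[0.044,-0.283,0,0],[0.049,-0.318,0,0],[0.055,-0.353,0,0],[0.06,-0.389,0,0],[0.064,-0.424,0,0]]]'

```text
clock: 3.7
position: [0.4844, 0.1257, 0.2054]
tool_rot: [-3.141, -0.001, 0.0]
force: [1.8, -0.4, 0.6]
grip_width: -0.0001
finger_force: 0.0
```

Run:
```python
from h import *
s=bot.observe();print(s["clock"],s["position"],s["force"])
for n in("scene","top"):
    f=bot.grab_frame(n)
    d=bot.spot_point(f,"lever_knob");print(n,[(np.round(q["position"],1),round(q["conf"],2),np.round(ray(f,q["position"],.09),4)) for q in d[:2]])
    if n=="scene": save(f,"s2.png",(230,130,460,310),3.4)
```

```text
3.7 [0.48444768 0.12571221 0.20540766] [ 1.78660014 -0.39749401  0.62478232]
scene [(array([347.8, 194.3]), 0.63, array([0.4851, 0.0462, 0.09  ]))]
top [(array([285.4, 210.2]), 0.56, array([0.4789, 0.0684, 0.09  ])), (array([188.4, 152.7]), 0.49, array([0.661 , 0.3606, 0.09  ]))]
```

View pics/s2.png

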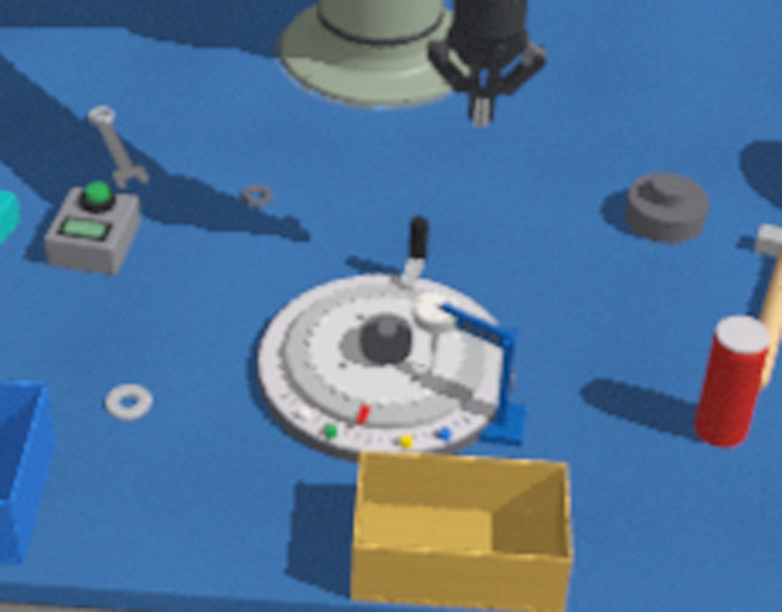

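>>> carry_out --rows '[[[0,0,0.03,0],[0,0,0.06,0],[0,0,0.09,0],[0,0,0.12,0],[0,0,0.14,0],[0,0,0.147,0],[0,0.005,0.147,0],[0,0.01,0.147,0],[0,0.014,0.147,0],[0,0.018,0.147,0],[0,0.022,0.147,0],[0,0.026,0.147,0]]]'

```text
clock: 4.9
position: [0.4847, 0.0973, 0.0589]
tool_rot: [-3.141, -0.001, -0.0]
force: [0.8, -0.1, 0.5]
grip_width: 0.0002
finger_force: 0.0
```

>>> carry_out --rows '[[[0,0.004,0,0],[0,0.008,0,0],[0,0.012,0,0],[0,0.016,0,0],[0,0.02,0,0],[0,0.024,0,0],[0,0.028,0,0],[0,0.032,0,0],[0,0.036,0,0],[0,0.04,0,0],[0,0.043,0,0],[0,0.045,0,0]]]'

```text
clock: 5.9
position: [0.4844, 0.0523, 0.0582]
tool_rot: [3.142, -0.0, -0.0]
force: [-2.0, 2.0, -0.6]
grip_width: 0.0001
finger_force: 1.2
```

```bash
cat >> h.py <<'E'
def angles(C=(.636,.0375)):
    C=np.array(C)
    for n in("scene","top"):
        f=bot.grab_frame(n)
        y=cen(f,"yellow",(.765,.065),.026,.025)
        best=None
        for a in np.radians(np.arange(-20,30,2)):
            o=cen(f,"red",C+.1*np.array([np.cos(a),np.sin(a)]),.035,.025)
            if o and (best is None or o[1]>best[1]): best=o
        for l,o in(("yel",y),("red",best)):
            if o: d=o[0][:2]-C;print(n,l,np.round(o[0],4),o[1],"ang",round(np.degrees(np.arctan2(d[1],d[0])),2))
        last=f
    return last
E
python3 - <<'E'
from h import *
s=bot.observe();print(s["clock"],s["position"],s["force"])
angles()
E
```

```text
5.9 [0.48438757 0.05228018 0.05820395] [-1.96618648  2.007019   -0.60276277]
scene yel [0.7752 0.0655 0.026 ] 25 ang 11.37
scene red [0.739  0.0384 0.035 ] 15 ang 0.48
top yel [0.7606 0.0638 0.026 ] 7 ang 11.92
top red [0.7363 0.039  0.035 ] 16 ang 0.85h.py:22: RuntimeWarning: invalid value encountered in scalar divide
  w=hw(f,v[k],u[k]);return ray(f,((u[k]*w).sum()/w.sum(),(v[k]*w).sum()/w.sum()),z),int(k.sum())
```

>>> carry_out --rows '[[[0,0.003,0,0],[0,0.006,0,0],[0,0.009,0,0],[0,0.012,0,0],[0,0.015,0,0],[0,0.018,0,0],[0,0.02,0,0],[0,0.022,0,0],[0,0.024,0,0],[0,0.025,0,0],[0,0.026,0,0],[0,0.026,0,0]]]'

```text
clock: 7.0
position: [0.4843, 0.0266, 0.0582]
tool_rot: [3.142, 0.0, 0.0]
force: [0.9, 1.3, 1.9]
grip_width: -0.0001
finger_force: 0.7
```

```bash
sed -i 's/.026,.025)$/.026,.012)/; s/    w=hw/    if not k.any(): return None\n    w=hw/' h.py
python3 - <<'E'
from h import *
s=bot.observe();print(s["clock"],s["position"],s["force"])
f=angles()
g=bot.grab_frame("scene")
a=np.array(g["pixels"])[240:275,325:365,::-1]
b=np.array(f["pixels"])[115:145,275:315,::-1]
A=cv2.resize(a,None,fx=10,fy=10,interpolation=cv2.INTER_CUBIC);B=cv2.resize(b,None,fx=10,fy=10,interpolation=cv2.INTER_CUBIC)
# overlay: line centre -> yellow bearing is judged by eye
cv2.imwrite("pics/c1.png",np.hstack([A[:300],B]))
E
```

```text
7.0 [0.48433236 0.02658435 0.05821231] [0.90034393 1.25855067 1.90235855]
scene yel [0.7633 0.0642 0.026 ] 10 ang 11.82
scene red [0.7364 0.0555 0.035 ] 14 ang 10.19
top yel [0.7606 0.0638 0.026 ] 7 ang 11.92
top red [0.7357 0.0561 0.035 ] 20 ang 10.56
```

View pics/c1.png

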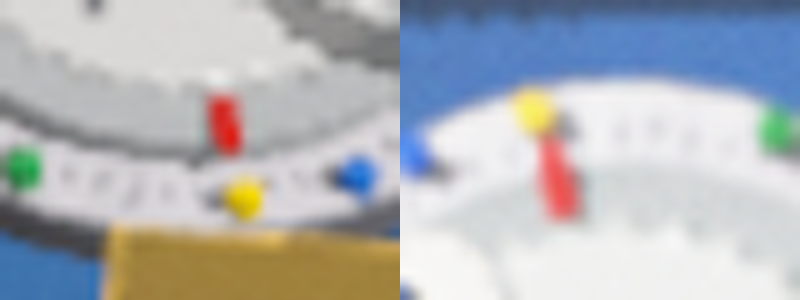

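```bash
cat >> h.py <<'E'
def soft(f,kind,P,z,r):
    px=np.array(f["pixels"]).astype(float);R,G,B=px[...,0],px[...,1],px[...,2]
    w=np.clip((np.minimum(R,G)-B if kind=="y" else R-np.maximum(G,B))-30,0,None)
    c=proj(f,(*P,z));v,u=np.mgrid[:400,:640];w=w*(np.hypot(u-c[0],v-c[1])<r)
    return ray(f,((w*u).sum()/w.sum(),(w*v).sum()/w.sum()),z)
def diff(n,red,C=(.636,.0375)):
    f=bot.grab_frame(n);o=[]
    y=soft(f,"y",(.7625,.0645),.026,3.6);r=soft(f,"r",red,.035,8)
    for c in(C,(C[0],C[1]-.002),(C[0],C[1]+.002)):
        a=[np.degrees(np.arctan2(p[1]-c[1],p[0]-c[0])) for p in(y,r)];o.append(round(a[0]-a[1],2))
    print(n,np.round(y,4),np.round(r,4),"yellow-pointer deg (C, C-2mm, C+2mm)",o);return f
E
python3 - <<'E'
from h import *
for n in("top","scene"): diff(n,(.736,.056))
f=bot.grab_frame("scene");print("eye scene",ray(f,(349.,259.6),.026))
f=bot.grab_frame("top");print("eye top",ray(f,(288.,125.5),.026), bot.observe()["clock"])
E
```

```text
top [0.7614 0.064  0.026 ] [0.7355 0.056  0.035 ] yellow-pointer deg (C, C-2mm, C+2mm) [np.float64(1.39), np.float64(1.15), np.float64(1.63)]
scene [0.7629 0.0639 0.026 ] [0.7367 0.0557 0.035 ] yellow-pointer deg (C, C-2mm, C+2mm) [np.float64(1.5), np.float64(1.27), np.float64(1.74)]
eye scene [0.7636253  0.06365862 0.026     ]
eye top [0.76232192 0.06389321 0.026     ] 7.35
```

>>> carry_out --rows '[[[0,0.001,0,0],[0,0.002,0,0],[0,0.003,0,0],[0,0.0035,0,0],[0,0.0035,0,0],[0,0.0035,0,0]]]'

```text
clock: 7.85
position: [0.4844, 0.0232, 0.0582]
tool_rot: [3.142, -0.0, 0.0]
force: [1.5, 1.4, -0.9]
grip_width: 0.0003
finger_force: 0.7
```

Run:
```python
from h import *
C=(.636,.0365)
f=diff("top",(.7345,.059),C);g=diff("scene",(.7355,.059),C)
s=bot.observe();print(s["clock"],s["position"],s["force"])
# nut: centroid of dark pixels near it in both views -> axis
for n,q in(("top",f),("scene",g)):
    px=np.array(q["pixels"]).astype(int);c=proj(q,(.636,.0365,.055));v,u=np.nonzero((px.max(2)<95));k=np.hypot(u-c[0],v-c[1])<13
    hsv=None;print(n,"nut",c.round(1),u[k].mean().round(1),v[k].mean().round(1),k.sum(),ray(q,(u[k].mean(),v[k].mean()),.052).round(4))
A=np.array(g["pixels"])[205:275,315:375,::-1];B=np.array(f["pixels"])[115:185,270:330,::-1]
cv2.imwrite("pics/c2.png",cv2.resize(np.hstack([A,B]),None,fx=6.6,fy=6.6,interpolation=cv2.INTER_CUBIC))
```

```text
top [0.7614 0.064  0.026 ] [0.7353 0.0584 0.035 ] yellow-pointer deg (C, C-2mm, C+2mm) [np.float64(-0.08), np.float64(-0.31), np.float64(0.15)]
scene [0.7629 0.0639 0.026 ] [0.7361 0.058  0.035 ] yellow-pointer deg (C, C-2mm, C+2mm) [np.float64(0.05), np.float64(-0.18), np.float64(0.29)]
7.95 [0.48439052 0.02323598 0.05822487] [ 1.64691583  1.20584263 -0.11156045]
top nut [296.4 161.3] 292.3 156.8 12 [0.6514 0.0491 0.052 ]
scene nut [343.2 227.8] 342.9 230.9 137 [0.6489 0.0363 0.052 ]
```

View pics/c2.png

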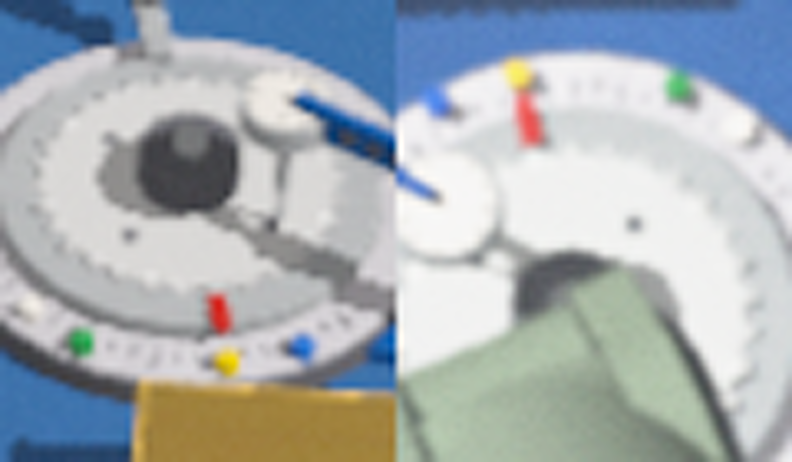

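>>> carry_out --rows '[[[0,-0.005,0,0],[0,-0.015,0,0],[0,-0.03,0,0],[0,-0.035,-0.03,0],[0,-0.035,-0.06,0],[0,-0.035,-0.09,0],[0,-0.035,-0.12,0],[0,-0.01,-0.12,0],[0,0.025,-0.12,0],[-0.005,0.06,-0.12,0],[-0.015,0.095,-0.12,0],[-0.02,0.13,-0.12,0]]]'

```text
clock: 8.95
position: [0.4634, -0.1073, 0.1782]
tool_rot: [-3.142, 0.001, 0.001]
force: [0.9, -1.0, 0.2]
grip_width: 0.0
finger_force: 0.0
```

>>> carry_out --rows '[[[-0.005,0.035,0,0],[-0.01,0.07,0,0],[-0.02,0.105,0,0],[-0.025,0.14,0,0],[-0.03,0.175,0,0],[-0.037,0.205,0,0],[-0.037,0.21,0,0],[-0.037,0.21,0.02,0],[-0.037,0.21,0.04,0],[-0.037,0.21,0.06,0],[-0.037,0.21,0.08,0],[-0.037,0.21,0.08,0]]]'

```text
clock: 9.95
position: [0.4264, -0.3147, 0.0952]
tool_rot: [-3.139, 0.004, 0.001]
force: [-0.8, -0.0, -0.2]
grip_width: 0.0002
finger_force: 0.0
```

Run:
```python
from h import *
s=bot.observe();print(s["clock"],s["position"],s["force"])
C=(.636,.0365)
f=diff("top",(.7345,.059),C);g=diff("scene",(.7355,.059),C)
save(g,"s3.png",(215,140,305,240),6)
for z in(.052,.058):
    o=cen(g,"green",(.427,-.317),z,.025);print(z,o)
```

```text
9.95 [ 0.42641742 -0.31471766  0.09518055] [-0.7527441  -0.0016344  -0.17152626]
top [0.7613 0.064  0.026 ] [0.7354 0.0585 0.035 ] yellow-pointer deg (C, C-2mm, C+2mm) [np.float64(-0.09), np.float64(-0.31), np.float64(0.14)]
scene [0.7629 0.0639 0.026 ] [0.7361 0.058  0.035 ] yellow-pointer deg (C, C-2mm, C+2mm) [np.float64(0.05), np.float64(-0.18), np.float64(0.28)]
0.052 (array([ 0.41960049, -0.31670336,  0.052     ]), 35)
0.058 (array([ 0.42605525, -0.31496961,  0.058     ]), 37)
```

View pics/s3.png

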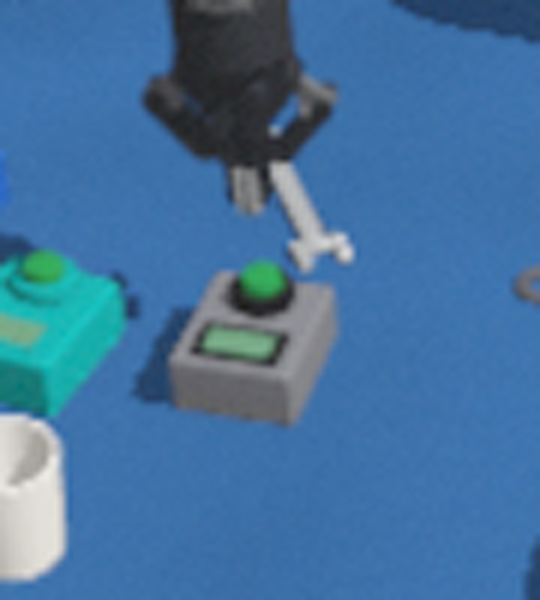

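The pointer held on yellow after release (residual within 0.1°). The crop shows the closed fingertips at about px (256,175), above the grey box's green button at (259,187), with the turquoise one well to the left.

>>> carry_out --rows '[[[0,0.002,0.007,0],[0,0.002,0.014,0],[0,0.002,0.02,0],[0,0.002,0.024,0],[0,0.002,0.027,0],[0,0.002,0.029,0],[0,0.002,0.031,0],[0,0.002,0.033,0],[0,0.002,0.035,0],[0,0.002,0.035,0]]]'

```text
clock: 10.88
position: [0.4273, -0.3186, 0.0629]
tool_rot: [-3.141, 0.0, 0.0]
force: [-0.4, 0.5, -0.2]
grip_width: -0.0
finger_force: 0.0
```

>>> carry_out --rows '[[[0,0,0.001,0],[0,0,0.002,0],[0,0,0.003,0],[0,0,0.004,0],[0,0,0.005,0],[0,0,0.006,0],[0,0,0.006,0]]]'

```text
clock: 11.47
position: [0.4274, -0.3186, 0.057]
tool_rot: [-3.141, 0.0, 0.0]
force: [0.4, 0.3, 0.0]
grip_width: 0.0001
finger_force: 0.0
```

>>> carry_out --rows '[[[0,0,0.001,0],[0,0,0.002,0],[0,0,0.003,0],[0,0,0.004,0],[0,0,0.004,0]]]'

```text
clock: 11.88
position: [0.4274, -0.3187, 0.053]
tool_rot: [-3.141, 0.0, 0.0]
force: [0.7, 0.2, -0.4]
grip_width: -0.0001
finger_force: 0.0
```

Run:
```python
from h import *
s=bot.observe();print(s["clock"],s["position"],s["force"])
g=bot.grab_frame("scene");f=bot.grab_frame("top")
A=np.array(g["pixels"])[160:225,225:290,::-1];B=np.array(f["pixels"])[190:255,380:445,::-1]
cv2.imwrite("pics/c3.png",cv2.resize(np.hstack([A,B]),None,fx=6,fy=6,interpolation=cv2.INTER_CUBIC))
print(proj(g,s["position"]),proj(f,s["position"]))
```

```text
11.8833 [ 0.42737491 -0.31865711  0.05299616] [ 0.68429988  0.24339422 -0.39801908]
[257.5215061  187.59026054] [414.42193161 225.93136668]
```

View pics/c3.png

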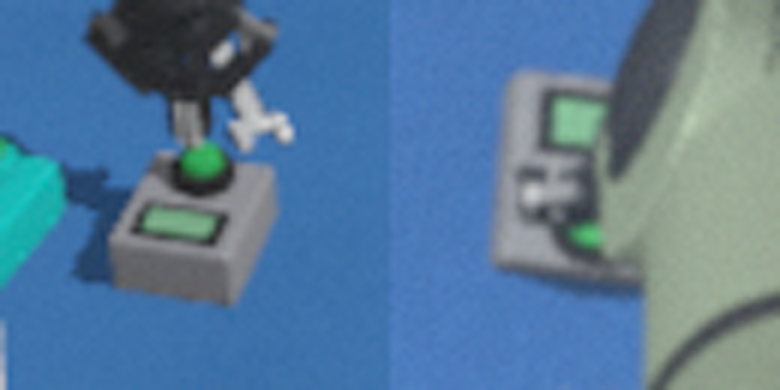

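Run:
```python
from h import *
g=bot.grab_frame("scene");f=bot.grab_frame("top")
for P,o in(((.4844,.1257,.2054),(371.5,166.2)),((.4264,-.3147,.0952),(256.3,175.5)),((.4274,-.3187,.053),(256.2,183.8))):
    print(proj(g,P).round(1),"front edge",proj(g,np.add(P,(.011,0,0))).round(1),"seen",o)
for z in(.045,.05,.055,.06): print(z,"button scene",ray(g,(259,186.6),z).round(4),"from top view x,y at z",(np.array([.4275,-.317])+ (z-.052)*np.array([-.1,.21])).round(4))
a=np.array(g["pixels"]);print(a[180:196,252:266].tolist()[::3] and "")
s=bot.regions_of(g,"readout")[0]
v,u=np.nonzero(s["region"]);print(u.min(),u.max(),v.min(),v.max(),s["position"])
```

```text
[370.6 171. ] front edge [370.6 172.8] seen (371.5, 166.2)
[257.6 179.2] front edge [257.1 180.9] seen (256.3, 175.5)
[257.5 187.6] front edge [257.  189.3] seen (256.2, 183.8)
0.045 button scene [ 0.4107 -0.3164  0.045 ] from top view x,y at z [ 0.4282 -0.3185]
0.05 button scene [ 0.4169 -0.3148  0.05  ] from top view x,y at z [ 0.4277 -0.3174]
0.055 button scene [ 0.423  -0.3132  0.055 ] from top view x,y at z [ 0.4272 -0.3164]
0.06 button scene [ 0.4292 -0.3117  0.06  ] from top view x,y at z [ 0.4267 -0.3153]

204 234 181 208 [220.6, 193.2]
```

No contact at z = 0.053. In every view the fingertips show 4–5 px higher than the TCP projects, so they end about 13 mm above the nominal TCP. I'll go on down slowly and watch the force.

>>> carry_out --rows '[[[-0.001,0,0.001,0],[-0.001,0,0.002,0],[-0.001,0,0.003,0],[-0.001,0,0.004,0],[-0.001,0,0.005,0],[-0.001,0,0.005,0]]]'

```text
clock: 12.63
position: [0.4264, -0.3186, 0.048]
tool_rot: [-3.141, 0.0, 0.0]
force: [-0.6, 0.6, -0.1]
grip_width: -0.0
finger_force: 0.0
```

>>> carry_out --rows '[[[0,0,0.001,0],[0,0,0.002,0],[0,0,0.003,0],[0,0,0.004,0],[0,0,0.004,0]]]'

```text
clock: 13.05
position: [0.4263, -0.3186, 0.044]
tool_rot: [-3.141, 0.0, 0.0]
force: [-0.2, 0.2, -0.3]
grip_width: -0.0001
finger_force: 0.0
```

Run:
```python
from h import *
s=bot.observe();print(s["clock"],s["position"],s["force"],s["grip_width"])
g=bot.grab_frame("scene")
A=np.array(g["pixels"])[160:225,225:290,::-1]
cv2.imwrite("pics/c4.png",cv2.resize(A,None,fx=9,fy=9,interpolation=cv2.INTER_CUBIC))
```

```text
13.05 [ 0.42633215 -0.31861946  0.04395339] [-0.18342414  0.16626678 -0.27150227] -5.9474534787561084e-05
```

View pics/c4.png

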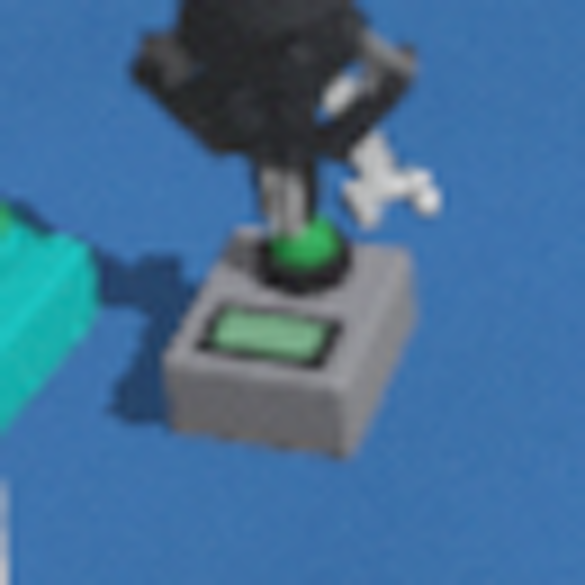

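>>> carry_out --rows '[[[0,-0.002,0,0],[0,-0.003,0.001,0],[0,-0.003,0.002,0],[0,-0.003,0.003,0],[0,-0.003,0.004,0],[0,-0.003,0.004,0]]]'

```text
clock: 13.6
position: [0.4265, -0.3156, 0.04]
tool_rot: [-3.141, 0.0, 0.0]
force: [0.6, 1.1, 1.9]
grip_width: 0.0002
finger_force: 0.9
```

>>> carry_out --rows '[[[0,0,0.001,0],[0,0,0.002,0],[0,0,0.003,0],[0,0,0.004,0],[0,0,0.004,0]]]'

```text
clock: 14.02
position: [0.4265, -0.3157, 0.0361]
tool_rot: [-3.142, -0.0, 0.0]
force: [0.5, 1.8, 3.5]
grip_width: -0.0003
finger_force: 2.1
```

>>> carry_out --rows '[[[0,0,0.001,0],[0,0,0.002,0],[0,0,0.003,0],[0,0,0.003,0]]]'

```text
clock: 14.35
position: [0.4267, -0.3158, 0.0345]
tool_rot: [3.141, -0.0, 0.0]
force: [-8.3, 7.2, 35.7]
grip_width: -0.0001
finger_force: 17.8
```

The button is at its hard stop, with force rising to 36 N at z = 0.0345. Releasing.

>>> carry_out --rows '[[[0,0,-0.003,0],[0,0,-0.008,0],[0,0,-0.02,0],[0,0,-0.045,0],[0,0,-0.08,0],[0,0,-0.12,0],[0,0,-0.14,0],[0,0.03,-0.15,0],[0,0.06,-0.15,0],[0,0.06,-0.15,0]]]'

```text
clock: 15.18
position: [0.4254, -0.3813, 0.184]
tool_rot: [3.138, -0.001, -0.004]
force: [-0.7, -0.2, -0.2]
grip_width: 0.0002
finger_force: 0.0
```

Run:
```python
from h import *
s=bot.observe();print(s["clock"],s["position"],s["force"])
C=(.636,.0365)
f=diff("top",(.7345,.059),C);g=diff("scene",(.7355,.059),C)
print(cen(f,"green",(.427,-.317),.052,.025),cen(g,"green",(.421,-.317),.052,.025))
save(g,"s4.png",(170,130,470,310),2.6)
```

```text
15.1833 [ 0.42540476 -0.38125265  0.18400513] [-0.66297859 -0.18818705 -0.2037402 ]
top [0.7614 0.0641 0.026 ] [0.7353 0.0585 0.035 ] yellow-pointer deg (C, C-2mm, C+2mm) [np.float64(-0.07), np.float64(-0.3), np.float64(0.16)]
scene [0.7629 0.0639 0.026 ] [0.7361 0.058  0.035 ] yellow-pointer deg (C, C-2mm, C+2mm) [np.float64(0.07), np.float64(-0.16), np.float64(0.3)]
(array([ 0.42731484, -0.31721073,  0.052     ]), 91) (array([ 0.41887888, -0.31695191,  0.052     ]), 38)
```

View pics/s4.png

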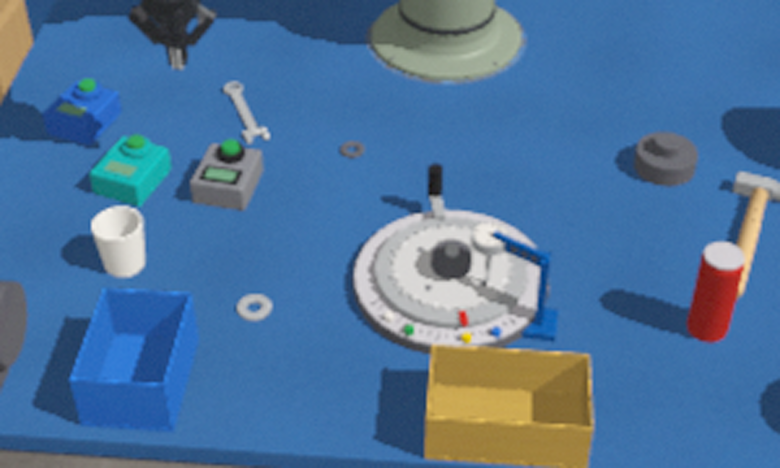

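The picture shows the pointer (crop 463,318) aimed at the yellow button (466,337). The green button is back up, the arm is clear, and everything else is where it was.

```bash
python3 -c "
from h import bot
print(bot.job_done())"
```

```text
the job is handed in; nothing more can be done
None
```

I handed the job in at about 15 s: the pointer is on the yellow button to within about 0.3° by camera, and I then pressed the grey box's green button to its stop (36 N peak at the wrist) and released it; the pointer stayed put and nothing else looks moved.

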